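# Set a film coater's blade gap with a setting gauge

### The job

Take the yellow-handled setting gauge from the bench and slide its steel strip straight under the coater's blade from the robot's side, lying flat on the bed, until some 25 to 45 mm of the strip stick out beyond the blade. Let go and turn the red knob clockwise until the gauge just drags (a pull of about 4 to 5 N slides it), without ever cramming the blade down hard or ramming the gauge into the coater. Confirm it with a last slow tug of a few millimetres on the gauge, and leave the gauge nipped there like that, with the other labware left alone.

Things in the scene. Friction and masses are not known exactly. Their poses are not given: they have to be found in the camera images.
- bridge: Fixed bridge of a film coater: blue crossbeam, 166 mm along y, 34 mm deep, top 66 mm above the bed, on two posts (inner faces y = +-65 mm) on a dark bed plate. Origin on the bed's top face (25 mm above the bench), midway between the posts, below the blade's edge; x level through the gap, away from the robot (gauge enters along +x), z up. Bed: x -160 to +70, y +-105 mm.
- blade_line (a point): Fixed point 10 mm above the bed, over the bridge's origin, same axes (it does not move with the blade). The steel blade hangs here under the beam: 110 mm along y, 6 mm thick, lower edge rounded and an unknown 6.5 to 11.5 mm above the bed at the start. It is sprung: after touching the gauge each further rad of knob adds about 10 N of nip (2.9 N per mm). Over 14 N harms it. Room between gauge and blade at the start: 2.5 to 7.5 mm.
- knob_grip (a point): On the axis of the red round ribbed knob on the bridge, 40 mm across, 26 mm tall; 11 mm below its top, 15 mm above its foot; below, a 14 mm stem goes 16 mm down to the beam. Site has the bridge's axes and does not turn. Clockwise from above lowers the blade 3.5 mm per rad, no backlash; counter-clockwise raises it. The knob keeps its height, needs 0.08 Nm, stays as left.
- gauge: Setting gauge, loose, about 110 g: yellow handle block 36 mm long (x), 18 wide (y), 36 tall, and a steel strip 110 mm long, 16 wide, 4 thick along +x from the handle's foot (x = 18 to 128 mm), undersides flush. Origin at the centre of the handle's underside, z up. Lies flat on the bench at the start.
- gauge_grip (a point): Centre of the gauge's yellow handle, 18 mm above its underside; same axes as the gauge. Friction of the strip on bed and on blade is about 0.6 each (+-15 %), so sliding the nipped gauge takes a pull of about 1.2 times the nip; un-nipped it slides with less than 1.2 N.
- beaker: Glass beaker, empty, 72 mm across, 95 mm tall; origin at the centre of its underside. To be left alone.
- tip_box: Light blue box of pipette tips, 85 x 125 x 61 mm; origin at the centre of its underside. To be left alone.
- jar: Amber jar with white cap, 60 mm across, 85 mm tall; origin at the centre of its underside. To be left alone.
Things that resemble listed ones, but are neither listed nor needed, are in the scene too. Several things have the shape of the gauge; the one meant has the colours described above.

How it is judged:
On the way, in this order (a step that is already met when the one before it is completed fails the run):
1. The gauge lies flat under the blade and has been let go (x of gauge_grip in the frame of bridge between -0.118 and -0.06 m and y of gauge_grip in the frame of bridge between -0.035 and 0.035 m and z of gauge_grip in the frame of bridge between 0.012 and 0.023 m and angle between the x axis of gauge and the x axis of bridge, either way round below 0.3 rad and contact force between the fingers and gauge below 0.1 N), for 0.2 s.
2. The blade nips the gauge (over 1 N) while the robot does not touch the gauge (all of step 1 and contact force between gauge and bridge above 1 N), for 0.2 s.
3. With the nip right, between 1.8 and 7.5 N, the robot holds the gauge and makes it slide (faster than 1.5 mm/s) (contact force between gauge and bridge between 1.8 and 7.5 N and contact force between the fingers and gauge above 1 N and linear speed of gauge above 0.0015 m/s), for 0.08 s.
At the end, for the whole second after the job is handed in: The gauge rests flat on the bed under the blade, let go: handle centre 60 to 118 mm in front of the blade (tip at least 10 mm beyond it), within 35 mm of the blade's middle sideways, square to the blade within 0.3 rad, and the blade nips it with 1.8 to 7.5 N (x of gauge_grip in the frame of bridge between -0.118 and -0.06 m and y of gauge_grip in the frame of bridge between -0.035 and 0.035 m and z of gauge_grip in the frame of bridge between 0.012 and 0.023 m and angle between the x axis of gauge and the x axis of bridge, either way round below 0.3 rad and contact force between gauge and bridge between 1.8 and 7.5 N and linear speed of gauge below 0.005 m/s); the robot touches nothing.
It fails at once if The gauge and the coater's bridge or blade are forced together (over 14 N): blade crammed down, or gauge rammed into it (contact force between gauge and bridge above 14 N).
It fails at once if The beaker is disturbed (moved over 20 mm) (distance of beaker from where it was at the start of the episode above 0.02 m).
It fails at once if The tip box is disturbed (moved over 20 mm) (distance of tip_box from where it was at the start of the episode above 0.02 m).
It fails at once if The jar is disturbed (moved over 20 mm) (distance of jar from where it was at the start of the episode above 0.02 m).
It also fails if it takes over 72 s, if anything falls off the work surface, if the arm or the gripper's body presses on something with over 40 N, if the wrist force passes 120 N, or if a joint passes its speed limit or range.

### The arm

A 6-joint arm with a two-finger parallel gripper is mounted at the origin on the work surface. World frame = base frame: x ahead of the robot, y to its left, z up, the work surface at z = 0. Lengths are in m, angles in rad, forces in N, time in s.
With the tool pointing down it reaches from about 0.4 to 0.825 m from the base axis. Payload 7 kg.
Tool frame: the origin (TCP) lies on the centre line of the jaws, within the pads' length; the fingertips stand 11 mm ahead of it and the grasp point (between the pads) lies 8 mm behind it; z points along the fingers, y is the direction in which the jaws open and shut (so a half turn about z gives the same grasp; the last joint's range is limited). The gripper opens to 88 mm and grips with 3 to 60 N. Pads are 19 mm wide; open, the fingers measure 130 mm over their backs; the gripper's body (78 mm by 193 mm) begins 47 mm behind the grasp point.
Start: joints at [1.592, 0.359, 0.012, 0, -1.224, -0.288], TCP at [0.178, 0.651, 0.238] pointing down, gripper open.
Joint ranges: [-3.07, 3.07], [-1.43, 2.12], [-1.02, 1.25], [-3.03, 1.67], [-3.05, -0], [-3.03, 3.03]. Speed limits (rad/s): [2.39, 2.39, 3.01, 3.14, 3.14, 3.14].

### API

Orientations are given as [roll, pitch, yaw] about the fixed x, y, z axes, in that order (R = Rz(yaw) Ry(pitch) Rx(roll)).
In Python, from station import * gives the robot as it stands.
- The arm moves only by the tool play_rows, never from a script. Its argument "targets" is a list of rows, each a list of 7 numbers: the turn, a rotation vector about the world's x, y, z in rad, then the shift along the world's x, y, z in m, then the opening, from 0 (shut) to 1 (fully open). A call has 1 to 12 rows; each row shifts and turns the pose as measured when the row begins; what a row does not reach is not made up. A row lasts 1/8 s, in which the tool goes at most 62.5 mm and 10.7 degrees, less where a joint would pass 70% of its speed; a pose out of reach is approached as far as the arm can. A call is refused whole if a number of a shift passes 0.0625 or a number of a turn 0.188, either way. A call with a gripper value outside its range is refused whole. The fingers move at their own pace and stop on an object; "grip_force" is the grip in N (left out, the last holds). Time passes only in rows, so rows that do not move let the fingers close. It gives the time, the measured TCP pose, the force and the opening at its end, in the units of the state.
- get_state(): the state, without advancing time (a new reading comes with each control period).
- grab_frame(name): name is "scene" or "top" or "wrist"; returns (picture, depth): 480x640x3 uint8, blue, green, red; 480x640 float32, m along the optical axis (not along the pixel's ray), 0 where there is no reading.
- camera_params(name): a dict with "camera_matrix" (3x3 intrinsics, pixels), "extrinsics" (4x4, takes a point from world to camera coordinates); the wrist camera has in their place "hand_eye" (4x4, takes a point from camera to tool coordinates, whose origin is the TCP and whose axes are the flange's). Camera axes: x right, y up, looking along -z (the intrinsics and any distortion apply to the point x, -y, -z); pixel columns grow to the right and rows downward; lengths in m; the calibration is good to about 2 mm. A picture is of the moment at which its call begins: read the wrist's pose just before it. camera_params takes no time and is no camera call.
- job_done(): hands the job in, once; it reports no verdict.
The state is a dict: "t": time; "q": joint angles; "qd": joint speeds; "joint_efforts": joint torques, N m; "eef_pos": TCP position; "ee_rot": TCP orientation; "force": force on the tool from outside, world axes, zero at the start; "moment": the same for the moment, N m; "width": finger opening in m.
Only numpy, scipy, OpenCV 4.12 (cv2) and the standard library are available. Lean on these libraries where they do the work, as an engineer would, in place of code of your own. Each camera call takes 0.05 s, during which the arm holds its last target.

## Working session

There is one attempt and no reset: what is moved stays moved. The work goes in short steps, Python scripts to look and compute and a tool call to move; the robot and the scene stay as the last step left them, time stands still between calls to the robot, and variables do not carry over. Pictures are saved under pics/ and viewed, and the job is handed in when it is done.

Besides the shell and the picture viewer there is one more tool, called after ">>>" by a JSON object that holds its "fn" and its "kwargs", one argument or row to a line. play_rows: Moves the arm, as the interface text tells. Its arguments: {"type":"object","properties":{"targets":{"type":"array","items":{"type":"array","items":{"type":"number"}}},"grip_force":{"type":"number"}},"required":["targets"]}

```bash
ls; mkdir -p pics; python3 - <<'E'
from station import *
import cv2,numpy as np
s=get_state();print(s)
for n in("scene","top"):
    p,d=grab_frame(n);cv2.imwrite(f"pics/{n}0.png",p);np.save(f"pics/{n}0.npy",d);c=camera_params(n);print(n,c)
print(camera_params("wrist"))
E
```

```text
pics
{'t': 0.0, 'q': array([ 1.59209767e+00,  3.59398679e-01,  1.10809303e-02, -3.45862384e-04,
       -1.22408146e+00, -2.88097089e-01]), 'qd': array([ 0.00160271,  0.00198622,  0.00128752, -0.00023677,  0.00084082,
       -0.00109108]), 'joint_efforts': array([ 1.02587685e-03, -5.82712555e+01,  2.93052328e+01,  6.99737236e+00,
        6.85914667e-03, -1.48736490e-04]), 'eef_pos': array([0.17786175, 0.65067464, 0.23662541]), 'ee_rot': array([ 3.13996345e+00, -1.43734102e-04, -2.66913416e-01]), 'force': array([-0.17962034,  0.36439135,  0.18360782]), 'moment': array([0.04398366, 0.01030959, 0.02401092]), 'width': 0.08750883403371687}
scene {'camera_matrix': array([[623.85269197,   0.        , 327.75137954],
       [  0.        , 623.85269197, 240.50800922],
       [  0.        ,   0.        ,   1.        ]]), 'extrinsics': array([[-0.45718492,  0.88925908, -0.0141509 ,  0.27194309],
       [-0.62203539, -0.30834719,  0.71971799,  0.25092847],
       [ 0.63565237,  0.33784657,  0.6941223 , -1.72286166],
       [ 0.        ,  0.        ,  0.        ,  1.        ]])}
top {'camera_matrix
[... 244 characters left out ...]
96854619, -0.08657205,  0.23328855, -0.56399201],
       [-0.23219514,  0.0226336 ,  0.97240585, -1.02532232],
       [ 0.        ,  0.        ,  0.        ,  1.        ]])}
{'camera_matrix': array([[332.3938918 ,   0.        , 322.10247693],
       [  0.        , 332.3938918 , 238.53291181],
       [  0.        ,   0.        ,   1.        ]]), 'hand_eye': array([[ 1.69571769e-04,  9.51237123e-01,  3.08460545e-01,
         8.47376849e-02],
       [ 9.99999954e-01, -8.41451691e-05, -2.90247016e-04,
        -4.04651837e-04],
       [-2.50138272e-04,  3.08460580e-01, -9.51237094e-01,
        -1.46611621e-01],
       [ 0.00000000e+00,  0.00000000e+00,  0.00000000e+00,
         1.00000000e+00]])}
```

View pics/scene0.png

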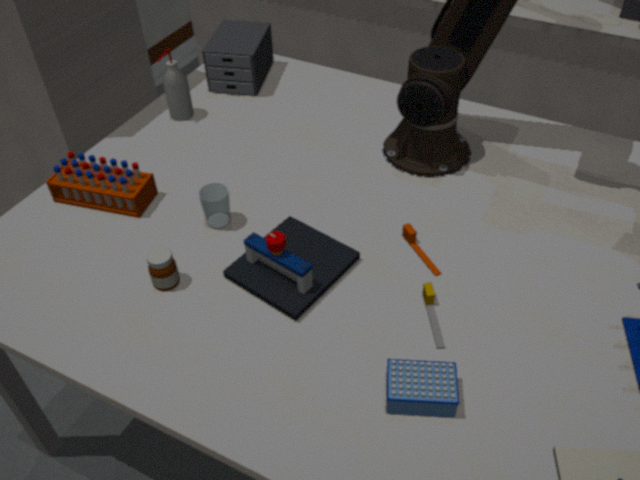

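View pics/top0.png

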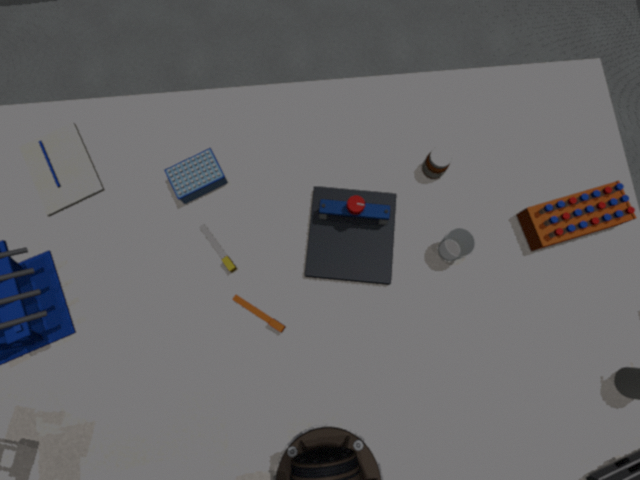

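```bash
cat > h.py <<'E'
from station import *
import cv2,numpy as np
from scipy.spatial.transform import Rotation as Ro
def cam(n,s=None):
    c=camera_params(n);K=c["camera_matrix"]
    if n!="wrist":
        T=np.linalg.inv(c["extrinsics"])
    else:
        W=np.eye(4);W[:3,:3]=Ro.from_euler("xyz",s["ee_rot"]).as_matrix();W[:3,3]=s["eef_pos"];T=W@c["hand_eye"]
    return K,T
def ray(K,T,uv,z):
    uv=np.atleast_2d(uv).astype(float)
    d=np.c_[(uv[:,0]-K[0,2])/K[0,0],-(uv[:,1]-K[1,2])/K[1,1],-np.ones(len(uv))]@T[:3,:3].T
    o=T[:3,3];return o+d*((z-o[2])/d[:,2])[:,None]
def dep(K,T,uv,D):
    uv=np.atleast_2d(uv).astype(int);dd=D[uv[:,1],uv[:,0]]
    p=np.c_[(uv[:,0]-K[0,2])/K[0,0]*dd,-(uv[:,1]-K[1,2])/K[1,1]*dd,-dd]
    return p@T[:3,:3].T+T[:3,3]
def proj(K,T,P):
    P=np.atleast_2d(P);p=(P-T[:3,3])@T[:3,:3]
    return np.c_[K[0,0]*p[:,0]/-p[:,2]+K[0,2],K[1,1]*-p[:,1]/-p[:,2]+K[1,2]]
def mask(p,lo,hi):
    return cv2.inRange(cv2.cvtColor(p,cv2.COLOR_BGR2HSV),np.array(lo),np.array(hi))
def blobs(m,mn=30):
    n,l,st,c=cv2.connectedComponentsWithStats(m)
    return [(i,st[i],c[i]) for i in range(1,n) if st[i][4]>=mn],l
E
python3 - <<'E'
from h import *
p=cv2.imread("pics/top0.png");D=np.load("pics/top0.npy");K,T=cam("top")
cv2.imwrite("pics/crop0.png",cv2.resize(p[180:350,180:420],None,fx=3,fy=3,interpolation=cv2.INTER_CUBIC))
for nm,lo,hi in(("yel",(22,150,60),(34,255,255)),("red",(0,180,60),(5,255,255)),("red2",(174,180,60),(180,255,255)),("blue",(100,150,40),(125,255,255)),("dark",(0,0,0),(180,120,60))):
    b,l=blobs(mask(p,lo,hi),25)
    for i,st,c in b:
        ys,xs=np.nonzero(l==i);P=dep(K,T,np.c_[xs,ys],D);print(nm,st,c.round(1),np.median(P,0).round(4),"zmax",np.percentile(P[:,2],95).round(3),cv2.minAreaRect(np.c_[xs,ys].astype(np.float32)))
for q in((229,264),(204,228)):print(ray(K,T,q,0.03 if q[0]>220 else .004))
E
```

```text
yel [223 257  12  14  89] [228.5 263.5] [0.5064 0.1922 0.036 ] zmax 0.04 ((228.4527130126953, 263.5337829589844), (14.182211875915527, 6.1611247062683105), 54.46232223510742)
red [604 187   8   7  39] [607.8 189.7] [ 0.5923 -0.7142  0.1026] zmax 0.105 ((608.0000610351562, 189.5000457763672), (6.363960266113281, 6.363960266113281), 45.0)
red [348 196  16  17 186] [354.8 203.8] [ 0.6002 -0.1151  0.1336] zmax 0.137 ((355.5, 204.0), (16.0, 15.0), 90.0)
red [569 197   8   7  38] [572.5 200.1] [ 0.5735 -0.6248  0.1031] zmax 0.107 ((572.5, 200.00003051757812), (6.363961219787598, 6.363961219787598), 45.0)
red [598 202   8   7  36] [601.5 204.8] [ 0.5568 -0.6897  0.1028] zmax 0.107 ((601.75, 204.75001525878906), (6.363960266113281, 5.656853675842285), 45.0)
red [627 207   7   7  29] [630.2 209.8] [ 0.5376 -0.7524  0.1025] zmax 0.106 ((630.25, 209.75001525878906), (5.656853675842285, 4.949747085571289), 45.0)
red [562 213   8   7  40] [565.8 215.6] [ 0.5384 -0.6013  0.102 ] zmax 0.107 ((566.0000610351562, 215.50003051757812), (6.363960266113281, 6.363960266113281), 45.0)
red [592 218   7   6 
[... 5775 characters left out ...]
83 ((626.5, 383.0), (30.0, 25.0), 90.0)
dark [ 274  427  107   53 3909] [327.6 457.7] [ 0.089  -0.0075  0.0366] zmax 0.26 ((327.0, 453.0), (52.0, 106.0), 90.0)
dark [586 450  54  30 446] [613.5 466.1] [-0.0158 -0.6277  0.0298] zmax 0.043 ((613.4000244140625, 466.300048828125), (8.9442720413208, 60.37383270263672), 63.43495178222656)
dark [602 462  38  18 261] [624.1 472.7] [-0.0173 -0.6223  0.075 ] zmax 0.087 ((622.2261962890625, 474.1092224121094), (8.629109382629395, 40.71371078491211), 64.44003295898438)
dark [629 474  11   6  36] [635.5 477.5] [-0.0172 -0.6236  0.1052] zmax 0.115 ((634.0, 476.5), (5.0, 10.0), 90.0)
[[0.50693757 0.19213857 0.03      ]]
[[0.60868744 0.25568007 0.004     ]]
```

View pics/crop0.png

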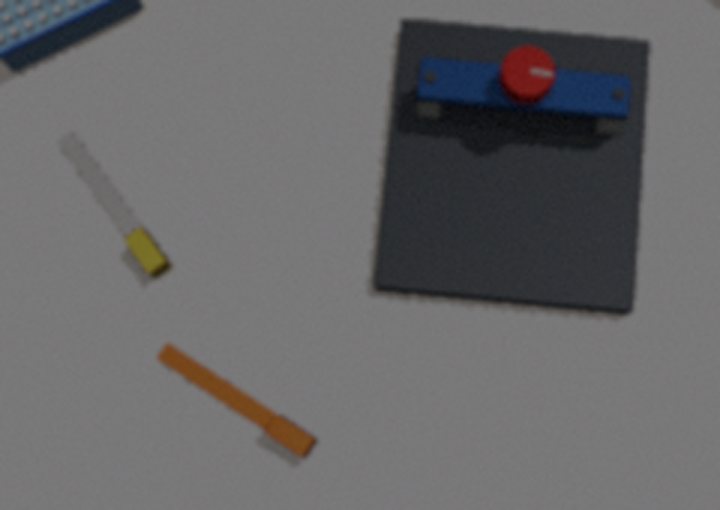

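Candidates for the gauge are the yellow handle with a grey strip at top (229,264) and scene (429,293), and the all-orange look-alike at top (262,313) and scene (410,233). The crop shows that the one at (229,264) has a yellow block and a steel strip, so I choose that one. The red knob is at (355,204) on the blue beam. Next I move over the gauge for a closer look.

>>> {"fn": "play_rows", "kwargs": {
  "targets": [
    [0, 0, 0.07, 0.027, -0.038, -0.003, 0.6],
    [0, 0, 0.07, 0.027, -0.038, -0.003, 0.6],
    [0, 0, 0.07, 0.027, -0.038, -0.003, 0.6],
    [0, 0, 0.07, 0.027, -0.038, -0.003, 0.6],
    [0, 0, 0.07, 0.027, -0.038, -0.003, 0.6],
    [0, 0, 0.07, 0.027, -0.038, -0.003, 0.6],
    [0, 0, 0.07, 0.027, -0.038, -0.003, 0.6],
    [0, 0, 0.07, 0.027, -0.038, -0.003, 0.6],
    [0, 0, 0.07, 0.027, -0.038, -0.003, 0.6],
    [0, 0, 0.07, 0.027, -0.038, -0.003, 0.6],
    [0, 0, 0.07, 0.027, -0.038, -0.003, 0.6],
    [0, 0, 0.07, 0.027, -0.038, -0.003, 0.6]
  ]
}}

```text
t: 1.6
eef_pos: [0.5065, 0.1797, 0.1952]
ee_rot: [3.135, 0.002, 0.606]
force: [0.2, 0.2, 0.4]
width: 0.0526
```

```bash
python3 - <<'E'
from h import *
s=get_state();p,D=grab_frame("wrist");cv2.imwrite("pics/w1.png",p);np.save("pics/w1.npy",D)
import pickle;pickle.dump(s,open("pics/w1.pkl","wb"))
print(s["eef_pos"],s["ee_rot"],s["q"])
K,T=cam("wrist",s)
b,l=blobs(mask(p,(22,120,50),(34,255,255)),100)
for i,st,c in b:
    ys,xs=np.nonzero(l==i);P=dep(K,T,np.c_[xs,ys],D);top=P[P[:,2]>.033];
    r=cv2.minAreaRect((top[:,:2]*1000).astype(np.float32));print(st,c,np.median(P,0),P[:,2].max(),"toprect",r,top.mean(0))
# strip tip: depth points 3..6 mm not reliable -> view
E
```

```text
[0.50653078 0.17970692 0.19523273] [3.13503598e+00 2.10849828e-03 6.06028103e-01] [ 0.71043243  0.1663061  -0.35540407  0.00725652 -1.05187783  1.46279129]
[299 188  20  43 742] [308.41239892 209.33557951] [0.51155203 0.19713182 0.03531464] 0.34166375030639806 toprect ((533.072021484375, 210.26882934570312), (92.83502960205078, 17.01072120666504), 31.28788185119629) [0.5098081  0.19605517 0.03727565]
```

View pics/w1.png

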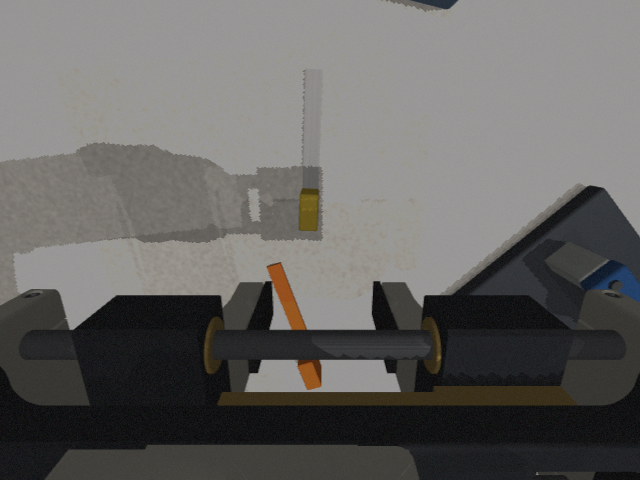

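```bash
python3 - <<'E'
from h import *
import pickle
s=pickle.load(open("pics/w1.pkl","rb"));p=cv2.imread("pics/w1.png");D=np.load("pics/w1.npy");K,T=cam("wrist",s)
m=mask(p,(22,120,50),(34,255,255))
ys,xs=np.nonzero(m);P=dep(K,T,np.c_[xs,ys],D);k=(P[:,2]>.030)&(P[:,2]<.045);print("topz",np.median(P[k,2]))
r=cv2.minAreaRect((ray(K,T,np.c_[xs,ys][k],.036)[:,:2]*1000).astype(np.float32));print(r)
# strip edges, per row
g=cv2.cvtColor(p,cv2.COLOR_BGR2GRAY).astype(int)
cv2.imwrite("pics/c1.png",cv2.resize(p[50:250,250:370],None,fx=3,fy=3,interpolation=cv2.INTER_NEAREST))
print(ray(K,T,[(312.5,70),(311,190)],.004))
E
```

```text
topz 0.03539998890582435
((509.5328674316406, 195.9795379638672), (36.316585540771484, 16.924884796142578), 31.81680679321289)
[[0.61525392 0.26388637 0.004     ]
 [0.52304694 0.20302758 0.004     ]]
```

View pics/c1.png

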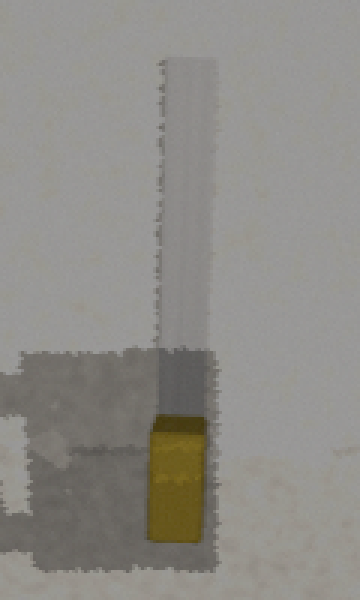

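>>> {"fn": "play_rows", "kwargs": {
  "targets": [
    [0.0055, 0.0036, -0.036, 0.003, 0.016, -0.02, 0.6],
    [0, 0, 0, 0, 0, -0.045, 0.6],
    [0, 0, 0, 0, 0, -0.045, 0.6],
    [0, 0, 0, 0, 0, -0.035, 0.6],
    [0, 0, 0, 0, 0, 0, 0.6]
  ]
}}

```text
t: 2.28
eef_pos: [0.5117, 0.1897, 0.0455]
ee_rot: [3.141, 0.004, 0.566]
force: [-0.1, -0.5, -0.2]
width: 0.0525
```

>>> {"fn": "play_rows", "kwargs": {
  "targets": [
    [0, 0, 0.004, -0.0025, 0.006, 0, 0.6],
    [0, -0.004, 0, 0, 0, -0.02, 0.6],
    [0, 0, 0, 0, 0, -0.008, 0.6],
    [0, 0, 0, 0, 0, 0, 0.6]
  ]
}}

```text
t: 2.78
eef_pos: [0.5121, 0.1993, 0.0227]
ee_rot: [3.139, -0.008, 0.572]
force: [-0.6, 0.8, 0.0]
width: 0.0523
```

```bash
python3 - <<'E'
from h import *
s=get_state();p,D=grab_frame("wrist");cv2.imwrite("pics/w2.png",p);print(s["eef_pos"],s["ee_rot"])
E
```

```text
[0.51212608 0.19931097 0.02272611] [ 3.1389728  -0.00795963  0.57192644]
```

View pics/w2.png

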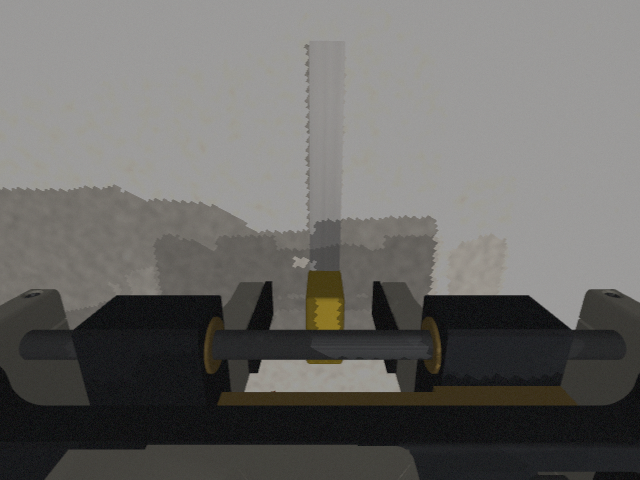

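>>> {"fn": "play_rows", "kwargs": {
  "grip_force": 25,
  "targets": [
    [0, 0.008, 0, -0.002, -0.001, -0.005, 0.6],
    [0, 0, 0, 0, 0, 0, 0.6],
    [0, 0, 0, 0, 0, 0, 0.1],
    [0, 0, 0, 0, 0, 0, 0.1],
    [0, 0, 0, 0, 0, 0, 0.1],
    [0, 0, 0, 0, 0, 0, 0.1]
  ]
}}

```text
t: 3.58
eef_pos: [0.5111, 0.1989, 0.0195]
ee_rot: [-3.139, -0.004, 0.572]
force: [-0.6, 0.2, 1.0]
width: 0.0179
```

```bash
python3 - <<'E'
from h import *
s=get_state();print(s["eef_pos"],s["ee_rot"],s["width"],s["force"],s["q"])
E
```

```text
[0.51106884 0.1989085  0.01950999] [-3.13923535 -0.00393161  0.57182444] 0.017891442913891047 [-0.63203965  0.15829755  0.98458176] [ 0.72722238  0.39310726 -0.52260388 -0.00283961 -0.65083804  1.41765849]
```

>>> {"fn": "play_rows", "kwargs": {
  "targets": [
    [0, 0, 0, 0, 0, 0.06, 0.1],
    [0, 0, 0, 0, 0, 0.06, 0.1],
    [0, 0, -0.095, -0.008, -0.035, 0.008, 0.1],
    [0, 0, -0.095, -0.008, -0.035, 0.008, 0.1],
    [0, 0, -0.095, -0.008, -0.035, 0.008, 0.1],
    [0, 0, -0.095, -0.008, -0.035, 0.008, 0.1],
    [0, 0, -0.095, -0.008, -0.035, 0.008, 0.1],
    [0, 0, -0.095, -0.008, -0.035, 0.008, 0.1],
    [0, 0, -0.095, -0.008, -0.035, 0.008, 0.1],
    [0, 0, -0.095, -0.008, -0.035, 0.008, 0.1],
    [0, 0, 0, 0, 0, 0, 0.1]
  ]
}}

```text
t: 4.95
eef_pos: [0.4415, -0.0899, 0.2076]
ee_rot: [-3.138, -0.0, -0.212]
force: [0.3, 0.5, -0.3]
width: 0.018
```

```bash
python3 - <<'E'
from h import *
import pickle
s=get_state();p,D=grab_frame("wrist");cv2.imwrite("pics/w3.png",p);np.save("pics/w3.npy",D);pickle.dump(s,open("pics/w3.pkl","wb"));print(s["eef_pos"],s["ee_rot"],s["width"],s["q"],s["force"])
E
```

```text
[ 0.44146304 -0.08987312  0.20757516] [-3.13826798e+00 -4.08778660e-04 -2.12234935e-01] 0.01797506828897245 [ 0.23639632  0.00426659 -0.50306698 -0.00322777 -1.06165463  1.12373651] [ 0.27571357  0.50702987 -0.28662156]
```

View pics/w3.png

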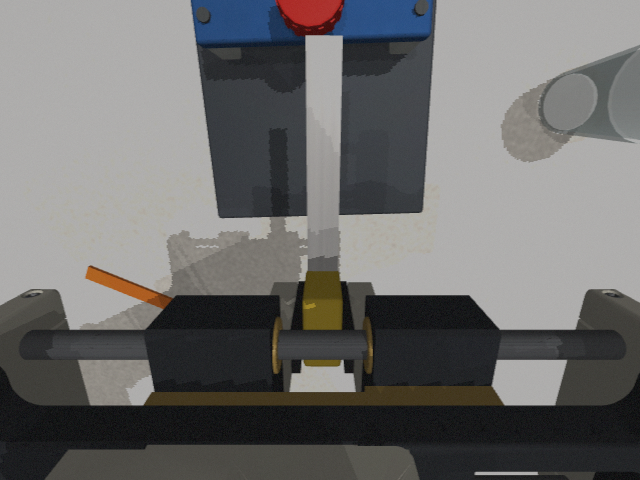

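```bash
python3 - <<'E'
from h import *
import pickle
s=pickle.load(open("pics/w3.pkl","rb"));p=cv2.imread("pics/w3.png");D=np.load("pics/w3.npy");K,T=cam("wrist",s)
c=ray(K,T,[(219.5,217),(421.5,212.5)],.025);b=ray(K,T,[(197.5,44.5),(431,38)],.091)
for q in(c,b):
    d=q[0]-q[1];print(q[:,:2],np.linalg.norm(d),"yaw",np.arctan2(-d[0],d[1]),q.mean(0))
for f,x in((c,-.160),(b,-.017)):
    d=f[0]-f[1];y=d[:2]/np.linalg.norm(d[:2]);xx=np.array([y[1],-y[0]]);print("origin",f.mean(0)[:2]-x*xx)
# knob, top camera and scene camera
for n in("top","scene"):
    pp=cv2.imread(f"pics/{n}0.png");Kt,Tt=cam(n);m=mask(pp,(0,150,50),(6,255,255))|mask(pp,(174,150,50),(180,255,255))
    m=cv2.morphologyEx(m,cv2.MORPH_CLOSE,np.ones((5,5)))
    for i,st,cc in blobs(m,150)[0]:print(n,st,cc,ray(Kt,Tt,cc,.133),ray(Kt,Tt,cc,.122))
cv2.imwrite("pics/c3.png",cv2.resize(p[0:230,180:440],None,fx=3,fy=2.6))
E
```

```text
[[ 0.46474921  0.01313397]
 [ 0.42623459 -0.18883915]] 0.20561253440775645 yaw -0.18842957418287754 [ 0.4454919  -0.08785259  0.025     ]
[[ 0.5990893  -0.03380406]
 [ 0.56856675 -0.19404921]] 0.16312612976077298 yaw -0.18821945496967735 [ 0.58382802 -0.11392663  0.091     ]
origin [ 0.60265984 -0.11782323]
origin [ 0.60052779 -0.1171075 ]
top [347 195  18  19 246] [355.42682927 203.7195122 ] [[ 0.60040573 -0.11690334  0.133     ]] [[ 0.60362183 -0.11805313  0.122     ]]
scene [266 231  20  22 338] [275.93786982 241.12130178] [[ 0.61281328 -0.10794564  0.133     ]] [[ 0.60334492 -0.11446964  0.122     ]]
```

View pics/c3.png

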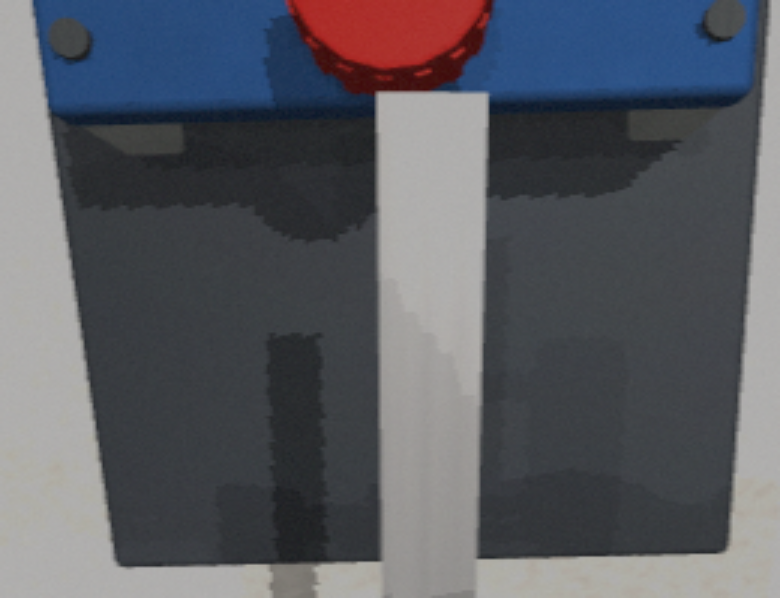

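```bash
python3 - <<'E'
from h import *
import pickle
s=pickle.load(open("pics/w3.pkl","rb"));K,T=cam("wrist",s)
z=s["eef_pos"][2]-.0195
a=ray(K,T,[(323.5,36.5)],z+.004)[0];print("tip",a, "from tcp",a-s["eef_pos"], np.linalg.norm((a-s["eef_pos"])[:2]))
d=(a-s["eef_pos"])[:2];print("ang",np.arctan2(d[1],d[0]))
E
```

```text
tip [ 0.56182633 -0.11602638  0.19207516] from tcp [ 0.12036329 -0.02615326 -0.0155    ] 0.12317189329971837
ang -0.21396017877862886
```

>>> {"fn": "play_rows", "kwargs": {
  "targets": [
    [-0.0033, 0, 0.024, -0.0015, 0.003, -0.02, 0.1],
    [0, 0, 0, 0, 0, -0.05, 0.1],
    [0, 0, 0, 0, 0, -0.045, 0.1],
    [0, 0, 0, 0, 0, -0.03, 0.1],
    [0, 0, 0, 0, 0, 0, 0.1]
  ]
}}

```text
t: 5.62
eef_pos: [0.4408, -0.083, 0.0586]
ee_rot: [-3.14, -0.003, -0.179]
force: [0.5, -0.2, -1.2]
width: 0.0176
```

>>> {"fn": "play_rows", "kwargs": {
  "targets": [
    [0, 0.003, -0.009, 0, -0.0035, -0.0105, 0.1],
    [0, 0, 0, 0, 0, 0, 0.1]
  ]
}}

```text
t: 5.88
eef_pos: [0.4423, -0.0859, 0.0491]
ee_rot: [-3.14, -0.002, -0.186]
force: [-0.0, -0.2, -1.5]
width: 0.0176
```

```bash
python3 - <<'E'
from h import *
import pickle
s=get_state();p,D=grab_frame("wrist");cv2.imwrite("pics/w4.png",p);np.save("pics/w4.npy",D);pickle.dump(s,open("pics/w4.pkl","wb"));print(s["eef_pos"],s["ee_rot"],s["width"],s["q"],s["force"])
E
```

```text
[ 0.44231917 -0.0858587   0.04908688] [-3.14030633e+00 -1.79161981e-03 -1.86304796e-01] 0.017582688867521866 [ 2.47612529e-01  2.14829706e-01 -7.10613655e-01 -6.90066800e-04
 -6.43186692e-01  1.13743189e+00] [-0.02106172 -0.1750616  -1.49774148]
```

View pics/w4.png

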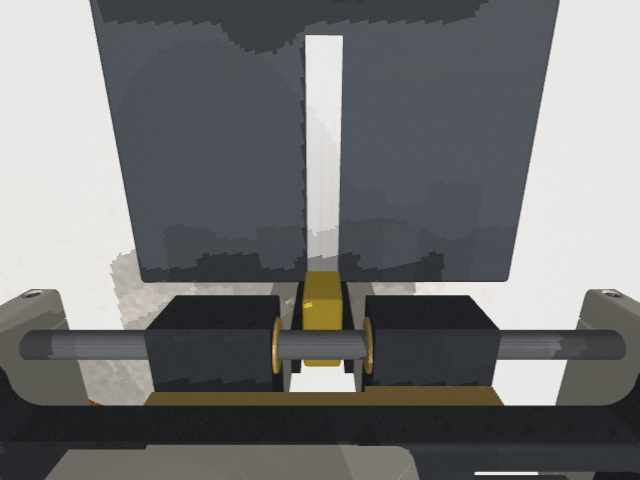

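>>> {"fn": "play_rows", "kwargs": {
  "targets": [
    [0, 0, 0, 0.0118, -0.0022, -0.001, 0.1],
    [0, 0, 0, 0.0118, -0.0023, -0.001, 0.1],
    [0, 0, 0, 0, 0, -0.001, 0.1],
    [0, 0, 0, 0, 0, 0, 0.1]
  ]
}}

```text
t: 6.42
eef_pos: [0.4703, -0.0905, 0.0484]
ee_rot: [-3.138, -0.007, -0.186]
force: [0.0, -0.4, -1.5]
width: 0.0181
```

>>> {"fn": "play_rows", "kwargs": {
  "targets": [
    [0, 0.006, 0, -0.003, 0, -0.002, 0.1],
    [0, 0, 0, 0, 0, -0.002, 0.1],
    [0, 0, 0, 0, 0, -0.001, 0.1],
    [0, 0, 0, 0, 0, 0, 0.1]
  ]
}}

```text
t: 6.92
eef_pos: [0.4665, -0.0905, 0.0447]
ee_rot: [-3.14, -0.001, -0.185]
force: [0.0, -0.1, -0.1]
width: 0.0177
```

>>> {"fn": "play_rows", "kwargs": {
  "grip_force": 12,
  "targets": [
    [0, 0, 0, 0, 0, 0, 0.3],
    [0, 0, 0, 0, 0, 0, 0.3],
    [0, 0, 0, 0, 0, 0.001, 0.1],
    [0, 0, 0, 0, 0, 0, 0.1],
    [0, 0, 0, 0, 0, 0, 0.1]
  ]
}}

```text
t: 7.55
eef_pos: [0.4664, -0.0905, 0.0456]
ee_rot: [-3.14, -0.001, -0.185]
force: [-0.4, -0.3, -0.4]
width: 0.0181
```

```bash
python3 - <<'E'
from h import *
import pickle
s=get_state();p,D=grab_frame("wrist");cv2.imwrite("pics/w5.png",p);np.save("pics/w5.npy",D);pickle.dump(s,open("pics/w5.pkl","wb"));print(s["eef_pos"],s["ee_rot"],s["width"],s["q"],s["force"])
E
```

```text
[ 0.46635673 -0.09046428  0.04561815] [-3.13994494e+00 -1.19788121e-03 -1.85054018e-01] 0.018058472444881263 [ 0.2231315   0.25602375 -0.66074997 -0.00170819 -0.65226979  1.1639684 ] [-0.41133146 -0.32126108 -0.44509473]
```

View pics/w5.png

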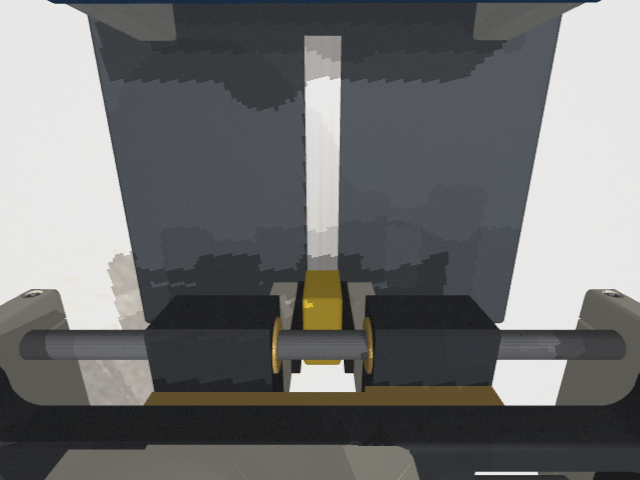

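```bash
python3 - <<'E'
from h import *
import pickle
s=pickle.load(open("pics/w5.pkl","rb"));K,T=cam("wrist",s)
c,sn=np.cos(-.188),np.sin(-.188)
def tob(P): d=np.atleast_2d(P)[:,:2]-[.602,-.1175];return np.c_[d@[c,sn],d@[-sn,c]]
print(tob(ray(K,T,[(323,36.5)],.029)),tob(ray(K,T,[(149,40),(174,40),(476,40),(503,39)],.025)),tob(ray(K,T,[(147,322),(505,320)],.025)),tob(s["eef_pos"]))
E
```

```text
[[-0.01482543  0.00153195]] [[-0.01545306  0.07873636]
 [-0.01542192  0.06763687]
 [-0.01504621 -0.06628666]
 [-0.01462276 -0.07817932]] [[-0.15865449  0.10236684]
 [-0.15652425 -0.10350051]] [[-0.13830606  0.00120837]]
```

>>> {"fn": "play_rows", "kwargs": {
  "targets": [
    [0, 0, 0, 0.0055, -0.001, 0, 0.1],
    [0, 0, 0, 0.0055, -0.001, 0, 0.1],
    [0, 0, 0, 0.0055, -0.001, 0, 0.1],
    [0, 0, 0, 0.0055, -0.001, 0, 0.1]
  ]
}}

```text
t: 8.1
eef_pos: [0.4884, -0.0949, 0.0456]
ee_rot: [-3.141, 0.001, -0.185]
force: [-2.5, 1.1, 4.0]
width: 0.0178
```

>>> {"fn": "play_rows", "kwargs": {
  "targets": [
    [0, 0, 0, 0, 0, 0.0006, 0.1],
    [0, 0, 0, 0, 0, 0, 0.1]
  ]
}}

```text
t: 8.35
eef_pos: [0.4892, -0.0949, 0.0458]
ee_rot: [-3.14, 0.0, -0.186]
force: [-0.1, 0.5, -0.2]
width: 0.0182
```

```bash
python3 - <<'E'
from h import *
import pickle
s=get_state();p,D=grab_frame("wrist");cv2.imwrite("pics/w6.png",p);print(s["eef_pos"],s["ee_rot"],s["width"],s["force"],s["moment"])
E
```

```text
[ 0.48918925 -0.09493628  0.04581298] [-3.14029829e+00  2.25562208e-04 -1.85657685e-01] 0.01815476235801569 [-0.06743632  0.54033079 -0.22180377] [ 0.00598986  0.03346832 -0.01635078]
```

View pics/w6.png

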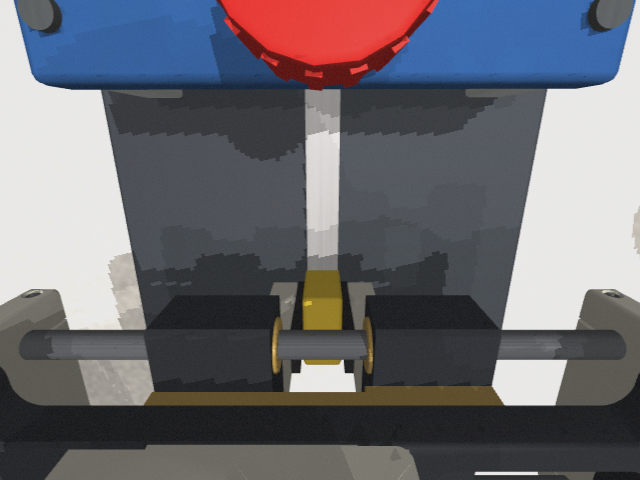

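>>> {"fn": "play_rows", "kwargs": {
  "targets": [
    [0, 0, 0, 0.0055, -0.001, 0.0002, 0.1],
    [0, 0, 0, 0.0055, -0.001, 0.0002, 0.1],
    [0, 0, 0, 0.0055, -0.001, 0.0002, 0.1],
    [0, 0, 0, 0.0052, -0.001, 0, 0.1],
    [0, 0, 0, 0.004, -0.001, 0, 0.1],
    [0, 0, 0, 0, 0, 0, 0.1]
  ]
}}

```text
t: 9.15
eef_pos: [0.5171, -0.1002, 0.0463]
ee_rot: [-3.14, -0.0, -0.185]
force: [0.5, 0.0, -1.6]
width: 0.0175
```

```bash
python3 - <<'E'
from h import *
s=get_state();print(s["eef_pos"],s["ee_rot"],s["width"],s["force"],s["moment"])
for n in("scene",):
    p,d=grab_frame(n);cv2.imwrite("pics/s7.png",p);cv2.imwrite("pics/s7c.png",cv2.resize(p[190:330,200:380],None,fx=4,fy=4,interpolation=cv2.INTER_CUBIC))
E
```

```text
[ 0.51706258 -0.10022107  0.04629736] [-3.14030010e+00 -6.20857267e-05 -1.85370088e-01] 0.01749867255208062 [ 0.52600652  0.0161672  -1.60703273] [-0.01947784  0.03330006  0.01992321]
```

View pics/s7c.png

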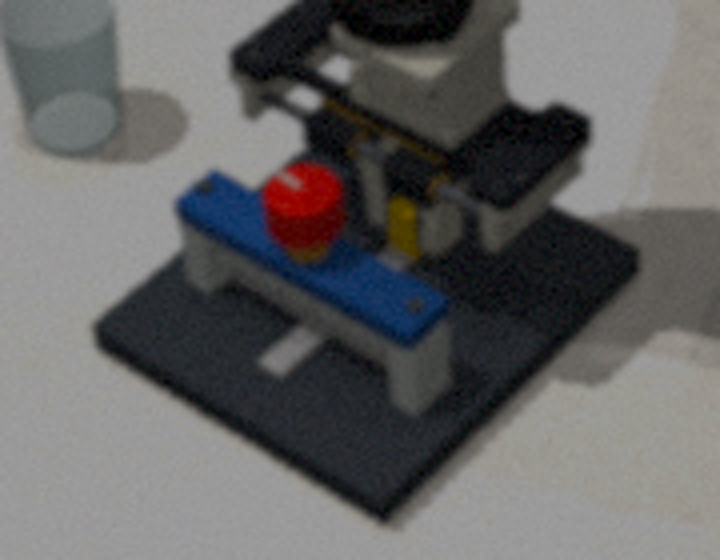

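>>> {"fn": "play_rows", "kwargs": {
  "targets": [
    [0, 0, 0, 0, 0, -0.0006, 0.1],
    [0, 0, 0, 0, 0, 0, 0.65],
    [0, 0, 0, 0, 0, 0, 0.65],
    [0, 0, 0, 0, 0, 0, 0.65],
    [0, 0, 0, 0, 0, 0.06, 0.65],
    [0, 0, 0, 0, 0, 0.06, 0.65],
    [0, 0, 0, 0, 0, 0.01, 0.65],
    [0, 0, 0, 0, 0, 0, 0.65]
  ]
}}

```text
t: 10.2
eef_pos: [0.5153, -0.1003, 0.1787]
ee_rot: [-3.141, 0.002, -0.185]
force: [-0.9, 0.3, -1.1]
width: 0.057
```

```bash
python3 - <<'E'
from h import *
import pickle
s=get_state();p,D=grab_frame("wrist");cv2.imwrite("pics/w8.png",p);np.save("pics/w8.npy",D);pickle.dump(s,open("pics/w8.pkl","wb"));print(s["eef_pos"],s["ee_rot"],s["width"],s["q"])
K,T=cam("wrist",s)
m=mask(p,(0,150,50),(6,255,255))|mask(p,(174,150,50),(180,255,255))
m=cv2.morphologyEx(m,cv2.MORPH_CLOSE,np.ones((5,5)))
for i,st,cc in blobs(m,150)[0]:print(st,cc)
ys,xs=np.nonzero(m);P=dep(K,T,np.c_[xs,ys],D);k=(P[:,2]>.128)&(P[:,2]<.138);Q=P[k]
print(np.median(Q[:,2]),cv2.minEnclosingCircle((ray(K,T,np.c_[xs,ys][k],.133)[:,:2]*1000).astype(np.float32)),Q.mean(0))
E
```

```text
[ 0.51530357 -0.1002662   0.17867733] [-3.14100862e+00  1.93276994e-03 -1.85304814e-01] 0.05698819136267995 [ 0.18090966  0.16194207 -0.39886284 -0.00145975 -1.01158737  1.2053567 ]
[ 286   85   73   78 4103] [321.53351206 123.45308311]
0.13239164013637575 ((601.5725708007812, -116.3281021118164), 20.077835083007812) [ 0.60226424 -0.11598921  0.13235081]
```

View pics/w8.png

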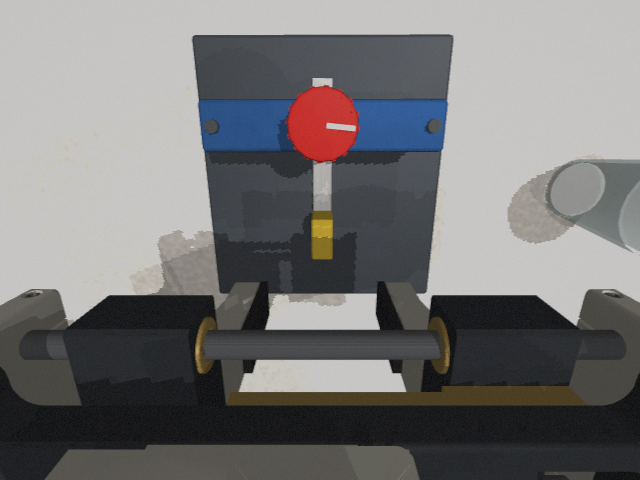

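>>> {"fn": "play_rows", "kwargs": {
  "targets": [
    [0, 0, 0, 0.04, -0.008, 0, 0.65],
    [0, 0, 0, 0.045, -0.008, 0, 0.65],
    [0, 0, 0, 0, 0, 0, 0.65],
    [0, 0, 0, 0, 0, 0, 0.65]
  ]
}}

```text
t: 10.75
eef_pos: [0.599, -0.1167, 0.1709]
ee_rot: [3.14, 0.013, -0.185]
force: [0.2, 0.6, 0.4]
width: 0.0569
```

>>> {"fn": "play_rows", "kwargs": {
  "targets": [
    [0, -0.012, 0, 0.003, 0.0004, -0.02, 0.65],
    [0, 0, 0, 0, 0, -0.025, 0.65],
    [0, 0, 0, 0, 0, -0.008, 0.65],
    [0, 0, 0, 0, 0, 0, 0.65]
  ]
}}

```text
t: 11.25
eef_pos: [0.5986, -0.116, 0.1148]
ee_rot: [3.141, 0.004, -0.185]
force: [-0.3, -1.2, 1.0]
width: 0.0569
```

>>> {"fn": "play_rows", "kwargs": {
  "grip_force": 20,
  "targets": [
    [0, -0.003, 0, 0.004, -0.0005, 0, 0.65],
    [0, 0, 0, 0, 0, 0, 0.65],
    [0, 0, 0, 0, 0, 0, 0.3],
    [0, 0, 0, 0, 0, 0, 0.3],
    [0, 0, 0, 0, 0, 0, 0.3]
  ]
}}

```text
t: 11.88
eef_pos: [0.6039, -0.117, 0.1176]
ee_rot: [-3.141, -0.003, -0.185]
force: [-0.1, -4.6, -2.1]
width: 0.0395
```

>>> {"fn": "play_rows", "kwargs": {
  "targets": [
    [0, 0, -0.17, -0.001, 0, 0, 0.3],
    [0, 0, -0.17, 0, 0, 0, 0.3],
    [0, 0, -0.17, 0, 0, 0, 0.3],
    [0, 0, 0, 0, 0, 0, 0.3]
  ]
}}

```text
t: 12.38
eef_pos: [0.6033, -0.1184, 0.1176]
ee_rot: [3.141, -0.004, -0.709]
force: [-0.2, -0.3, 0.8]
width: 0.0396
```

```bash
python3 - <<'E'
from h import *
s=get_state();print(s["eef_pos"],s["ee_rot"],s["width"],s["force"],s["moment"],s["q"])
E
```

```text
[ 0.60332099 -0.1184092   0.11763544] [ 3.14103848 -0.00415152 -0.70852716] 0.03957646471923407 [-0.20647628 -0.34242026  0.78341996] [ 0.19036507 -0.13904994 -0.1114421 ] [ 0.12561553  0.3590348  -0.28411313  0.00431583 -0.92527431  0.7340601 ]
```

>>> {"fn": "play_rows", "kwargs": {
  "targets": [
    [0, 0, -0.185, 0, 0, 0, 0.3],
    [0, 0, -0.185, 0, 0, 0, 0.3],
    [0, 0, -0.185, 0, 0, 0, 0.3],
    [0, 0, 0, 0, 0, 0, 0.3]
  ]
}}

```text
t: 12.88
eef_pos: [0.602, -0.1193, 0.1176]
ee_rot: [3.139, -0.004, -1.261]
force: [-1.1, -0.5, -0.5]
width: 0.0395
```

```bash
python3 - <<'E'
from h import *
s=get_state();print(s["eef_pos"],s["ee_rot"],s["width"],s["force"],s["moment"],s["q"])
E
```

```text
[ 0.60200942 -0.11927889  0.11760912] [ 3.13878863 -0.00375598 -1.26094725] 0.039480553016841315 [-1.06925843 -0.53834322 -0.52295782] [-0.11901156 -0.25766975 -0.10237974] [ 0.12489374  0.35956243 -0.28374425  0.00525057 -0.92956174  0.1818049 ]
```

>>> {"fn": "play_rows", "kwargs": {
  "targets": [
    [0, 0, 0, 0, 0, 0, 0.65],
    [0, 0, 0, 0, 0, 0, 0.65],
    [0, 0, 0, 0, 0, 0.05, 0.65],
    [0, 0, 0.18, 0, 0, 0.005, 0.65],
    [0, 0, 0.18, -0.02, 0.004, 0, 0.65],
    [0, 0, 0.18, -0.02, 0.004, 0, 0.65],
    [0, 0, 0.18, -0.02, 0.004, 0, 0.65],
    [0, 0, 0.18, -0.02, 0.004, 0, 0.65],
    [0, 0, 0.17, 0, 0, 0, 0.65],
    [0, 0, 0, 0, 0, 0, 0.65]
  ]
}}

```text
t: 14.12
eef_pos: [0.5211, -0.1011, 0.1748]
ee_rot: [3.14, -0.007, -0.13]
force: [0.3, -0.0, -1.3]
width: 0.0572
```

```bash
cat > look.py <<'E'
from h import *
import sys
s=get_state();p,D=grab_frame("wrist");cv2.imwrite(f"pics/{sys.argv[1]}.png",p);K,T=cam("wrist",s)
print(s["t"],s["eef_pos"],s["ee_rot"],s["width"],"F",s["force"].round(2),"M",s["moment"].round(3))
m=mask(p,(22,120,50),(34,255,255));ys,xs=np.nonzero(m);P=dep(K,T,np.c_[xs,ys],D);k=(P[:,2]>.055)&(P[:,2]<.07)
if k.sum()>50:
    print("handle",cv2.minAreaRect((ray(K,T,np.c_[xs,ys][k],.061)[:,:2]*1000).astype(np.float32)))
w=((p.min(2)>150)*255).astype(np.uint8)
m=mask(p,(0,150,50),(6,255,255))|mask(p,(174,150,50),(180,255,255));mc=cv2.morphologyEx(m,cv2.MORPH_CLOSE,np.ones((9,9)))
if mc.sum()>255*500:
    h=cv2.convexHull(np.argwhere(mc>0)[:,::-1].astype(np.int32));f=np.zeros_like(mc);cv2.fillConvexPoly(f,h,255)
    q=mask(p,(0,0,110),(180,110,255))&cv2.erode(f,np.ones((5,5)));b=blobs(q,15)[0]
    if b:
        i=max(b,key=lambda t:t[1][4]);ys,xs=np.nonzero(m);P=dep(K,T,np.c_[xs,ys],D);k=(P[:,2]>.128)&(P[:,2]<.138)
        c=cv2.minEnclosingCircle((ray(K,T,np.c_[xs,ys][k],.133)[:,:2]*1000).astype(np.float32));a=ray(K,T,i[2],.133)[0][:2]*1000-c[0];print("knob",c,"mark angle",np.arctan2(a[1],a[0]),np.hypot(*a))
E
python3 look.py w9
```

```text
14.125 [ 0.52113435 -0.10105923  0.17483621] [ 3.14020398 -0.00730586 -0.12965348] 0.057174329498832804 F [ 0.34 -0.02 -1.25] M [-0.002  0.022 -0.014]
handle ((514.5178833007812, -99.6395492553711), (17.521194458007812, 37.01642990112305), 79.71682739257812)
knob ((601.6732177734375, -116.2682113647461), 20.148500442504883) mark angle -2.932615590889921 9.887909520322404
```

View pics/w9.png

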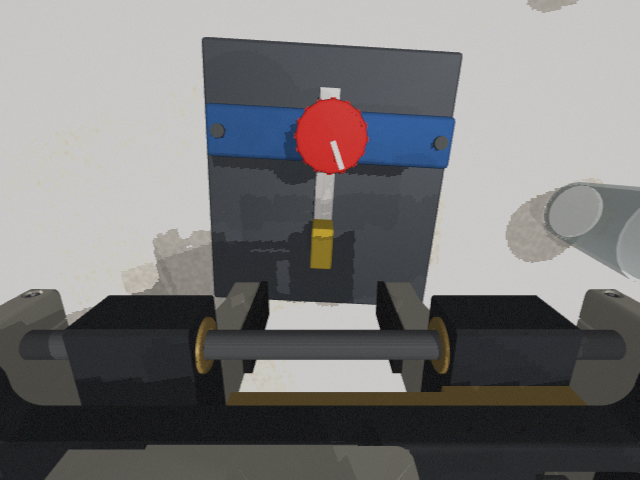

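>>> {"fn": "play_rows", "kwargs": {
  "targets": [
    [0, 0.007, -0.055, -0.005, 0.001, -0.02, 0.65],
    [0, 0, 0, 0, 0, -0.05, 0.65],
    [0, 0, 0, 0, 0, -0.045, 0.65],
    [0, 0, 0, 0, 0, -0.01, 0.65],
    [0, 0, 0, 0, 0, 0, 0.65]
  ]
}}

```text
t: 14.8
eef_pos: [0.5189, -0.1, 0.0488]
ee_rot: [3.14, -0.005, -0.202]
force: [0.2, 0.1, 0.1]
width: 0.0571
```

>>> {"fn": "play_rows", "kwargs": {
  "grip_force": 15,
  "targets": [
    [0, 0.005, 0.016, -0.001, 0, -0.004, 0.65],
    [0, 0, 0, 0, 0, 0, 0.65],
    [0, 0, 0, 0, 0, 0, 0.1],
    [0, 0, 0, 0, 0, 0, 0.1],
    [0, 0, 0, 0, 0, 0, 0.1]
  ]
}}

```text
t: 15.42
eef_pos: [0.5211, -0.0996, 0.0491]
ee_rot: [3.141, -0.007, -0.186]
force: [-0.2, 0.1, 0.0]
width: 0.0325
```

```bash
python3 - <<'E'
from h import *
s=get_state();print(s["eef_pos"],s["ee_rot"],s["width"],s["force"],s["moment"])
E
```

```text
[ 0.52106699 -0.09959849  0.04911359] [ 3.14112914 -0.00676243 -0.18552653] 0.032549266019924694 [-0.23228539  0.13710561  0.01498669] [-0.0506877  -0.00813122 -0.03141445]
```

>>> {"fn": "play_rows", "kwargs": {
  "targets": [
    [0, 0.007, 0, -0.003, 0, -0.003, 0.36],
    [0, 0, 0, 0, 0, 0, 0.1],
    [0, 0, 0, 0, 0, 0, 0.1],
    [0, 0, 0, 0, 0, 0, 0.1]
  ]
}}

```text
t: 15.92
eef_pos: [0.5177, -0.0997, 0.0459]
ee_rot: [3.14, 0.001, -0.186]
force: [-0.5, -0.1, 0.8]
width: 0.0178
```

```bash
python3 - <<'E'
from h import *
s=get_state();print(s["eef_pos"],s["ee_rot"],s["width"],s["force"],s["moment"])
E
```

```text
[ 0.5177085  -0.09971505  0.04592794] [ 3.13957115e+00  8.49204896e-04 -1.85817112e-01] 0.017762002464448694 [-0.47373477 -0.11032759  0.77550566] [-0.10741829  0.13242519 -0.11745235]
```

>>> {"fn": "play_rows", "kwargs": {
  "targets": [
    [0, 0, 0, -0.001, 0.0002, 0, 0.1],
    [0, 0, 0, -0.001, 0.0002, 0, 0.1]
  ]
}}

```text
t: 16.18
eef_pos: [0.5163, -0.0993, 0.0459]
ee_rot: [3.14, -0.0, -0.186]
force: [1.9, -1.0, -0.5]
width: 0.018
```

>>> {"fn": "play_rows", "kwargs": {
  "targets": [
    [0, 0, 0, -0.001, 0.0002, 0, 0.1]
  ]
}}

```text
t: 16.3
eef_pos: [0.5154, -0.099, 0.0459]
ee_rot: [3.14, -0.001, -0.186]
force: [0.4, -0.9, -1.3]
width: 0.0182
```

>>> {"fn": "play_rows", "kwargs": {
  "targets": [
    [0, 0, 0, -0.001, 0.0002, 0, 0.1]
  ]
}}

```text
t: 16.42
eef_pos: [0.5144, -0.0987, 0.0459]
ee_rot: [3.14, -0.001, -0.186]
force: [0.9, -0.1, -1.5]
width: 0.0179
```

>>> {"fn": "play_rows", "kwargs": {
  "targets": [
    [0, 0, 0, -0.001, 0.0002, 0, 0.1]
  ]
}}

```text
t: 16.55
eef_pos: [0.5133, -0.0985, 0.0459]
ee_rot: [3.14, -0.001, -0.185]
force: [1.4, -0.8, -1.2]
width: 0.0182
```

>>> {"fn": "play_rows", "kwargs": {
  "grip_force": 20,
  "targets": [
    [0, 0, 0, 0, 0, 0, 0.65],
    [0, 0, 0, 0, 0, 0, 0.65],
    [0, 0, 0, 0, 0, 0, 0.65],
    [0, 0, 0, 0, 0, 0.06, 0.65],
    [0, 0, 0, 0, 0, 0.06, 0.65],
    [0, 0, 0, 0.042, -0.009, 0.008, 0.65],
    [0, 0, 0, 0.045, -0.009, 0, 0.65],
    [0, 0, 0, 0, 0, 0, 0.65],
    [0, 0, 0, 0, 0, 0, 0.65]
  ]
}}

```text
t: 17.68
eef_pos: [0.6001, -0.1173, 0.179]
ee_rot: [3.139, 0.001, -0.185]
force: [0.1, -0.4, -0.6]
width: 0.0567
```

>>> {"fn": "play_rows", "kwargs": {
  "targets": [
    [0, 0, 0, 0.003, 0.001, -0.03, 0.65],
    [0, 0, 0, 0, 0, -0.025, 0.65],
    [0, 0, 0, 0, 0, -0.006, 0.65],
    [0, 0, 0, 0, 0, 0, 0.65]
  ]
}}

```text
t: 18.18
eef_pos: [0.6007, -0.1159, 0.1175]
ee_rot: [3.139, 0.001, -0.185]
force: [0.9, -0.1, 0.1]
width: 0.0571
```

>>> {"fn": "play_rows", "kwargs": {
  "targets": [
    [0, 0, 0, 0.001, 0, 0, 0.3],
    [0, 0, 0, 0, 0, 0, 0.3],
    [0, 0, 0, 0, 0, 0, 0.3]
  ]
}}

```text
t: 18.55
eef_pos: [0.6023, -0.1165, 0.1197]
ee_rot: [3.139, -0.001, -0.184]
force: [-0.4, -6.2, -5.9]
width: 0.0398
```

>>> {"fn": "play_rows", "kwargs": {
  "targets": [
    [0, 0, -0.165, 0, 0, 0, 0.3],
    [0, 0, -0.165, 0, 0, 0, 0.3],
    [0, 0, -0.165, 0, 0, 0, 0.3],
    [0, 0, 0, 0, 0, 0, 0.3]
  ]
}}

```text
t: 19.05
eef_pos: [0.602, -0.1173, 0.1196]
ee_rot: [3.14, -0.002, -0.694]
force: [0.7, -1.2, -3.7]
width: 0.0396
```

>>> {"fn": "play_rows", "kwargs": {
  "targets": [
    [0, 0, 0, 0, 0, 0, 0.65],
    [0, 0, 0, 0, 0, 0, 0.65],
    [0, 0, 0, 0, 0, 0.045, 0.65],
    [0, 0, 0.17, 0, 0, 0.005, 0.65],
    [0, 0, 0.17, -0.028, 0.006, 0, 0.65],
    [0, 0, 0.165, -0.028, 0.006, 0, 0.65],
    [0, 0, 0, -0.03, 0.006, 0, 0.65],
    [0, 0, 0, 0, 0, 0, 0.65],
    [0, 0, 0, 0, 0, 0, 0.65]
  ]
}}

```text
t: 20.18
eef_pos: [0.5159, -0.0986, 0.1744]
ee_rot: [3.14, -0.008, -0.153]
force: [0.6, -0.0, 0.3]
width: 0.0567
```

```bash
python3 look.py w10
```

```text
20.175 [ 0.51593264 -0.09860016  0.17442199] [ 3.13966508 -0.00791085 -0.15284274] 0.056737147675230096 F [ 0.6  -0.04  0.25] M [-0.007  0.004 -0.022]
handle ((510.01885986328125, -97.9492416381836), (17.327510833740234, 36.023284912109375), 80.72755432128906)
knob ((601.5413818359375, -116.17632293701172), 20.129976272583008) mark angle 2.8500822993231703 9.768588121923722
```

>>> {"fn": "play_rows", "kwargs": {
  "grip_force": 15,
  "targets": [
    [0, 0.008, -0.033, -0.005, 0, -0.02, 0.65],
    [0, 0, 0, 0, 0, -0.05, 0.65],
    [0, 0, 0, 0, 0, -0.045, 0.65],
    [0, 0, 0, 0, 0, -0.012, 0.4],
    [0, 0, 0, 0, 0, 0, 0.36]
  ]
}}

```text
t: 20.85
eef_pos: [0.5158, -0.0991, 0.0456]
ee_rot: [3.138, -0.004, -0.186]
force: [-0.3, -0.0, 0.6]
width: 0.0426
```

>>> {"fn": "play_rows", "kwargs": {
  "targets": [
    [0, 0.004, 0, -0.003, 0.001, 0, 0.1],
    [0, 0, 0, 0, 0, 0, 0.1],
    [0, 0, 0, 0, 0, 0, 0.1],
    [0, 0, 0, 0, 0, 0, 0.1]
  ]
}}

```text
t: 21.35
eef_pos: [0.5151, -0.0979, 0.0494]
ee_rot: [3.139, -0.005, -0.186]
force: [1.1, -1.7, -4.3]
width: 0.0181
```

>>> {"fn": "play_rows", "kwargs": {
  "targets": [
    [0, 0, 0, -0.001, 0.0002, 0, 0.1],
    [0, 0, 0, -0.001, 0.0002, 0, 0.1]
  ]
}}

```text
t: 21.6
eef_pos: [0.5148, -0.0976, 0.05]
ee_rot: [3.14, -0.009, -0.186]
force: [3.5, -3.5, -5.9]
width: 0.0177
```

>>> {"fn": "play_rows", "kwargs": {
  "targets": [
    [0, 0, 0, -0.001, 0.0002, 0, 0.1]
  ]
}}

```text
t: 21.72
eef_pos: [0.5147, -0.0974, 0.0501]
ee_rot: [3.14, -0.01, -0.185]
force: [5.1, -3.1, -5.7]
width: 0.0181
```

>>> {"fn": "play_rows", "kwargs": {
  "targets": [
    [0, 0, 0, -0.001, 0.0002, 0, 0.1]
  ]
}}

```text
t: 21.85
eef_pos: [0.5145, -0.0973, 0.0503]
ee_rot: [3.141, -0.012, -0.185]
force: [3.7, -3.5, -5.6]
width: 0.0176
```

>>> {"fn": "play_rows", "kwargs": {
  "targets": [
    [0, 0.006, 0, 0, 0, -0.002, 0.3],
    [0, 0.006, 0, 0, 0, -0.002, 0.3],
    [0, 0, 0, 0, 0, 0, 0.3],
    [0, 0, 0, 0, 0, 0, 0.3]
  ]
}}

```text
t: 22.35
eef_pos: [0.5142, -0.097, 0.0463]
ee_rot: [3.138, 0.001, -0.185]
force: [-0.6, -0.8, -0.8]
width: 0.0265
```

```bash
python3 look.py w11
```

```text
22.35 [ 0.514174   -0.09696095  0.04630209] [ 3.13821288e+00  1.38397432e-03 -1.84695974e-01] 0.026524630679765054 F [-0.56 -0.84 -0.75] M [ 0.014 -0.065  0.01 ]
handle ((510.6222839355469, -96.3298110961914), (17.414548873901367, 37.86116027832031), 78.4612045288086)
knob ((601.389404296875, -116.05274200439453), 19.314546585083008) mark angle 2.8537997870969507 9.314741773788493
```

View pics/w11.png

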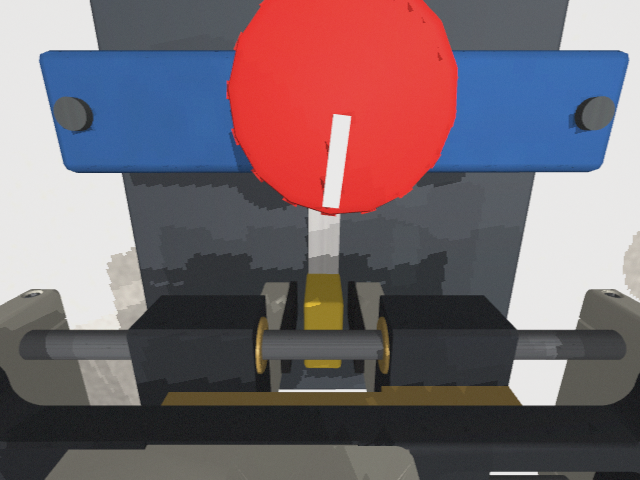

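>>> {"fn": "play_rows", "kwargs": {
  "targets": [
    [0, 0, 0, 0, 0, 0, 0.1],
    [0, 0, 0, 0, 0, 0, 0.1],
    [0, 0, 0, 0, 0, 0, 0.1]
  ]
}}

```text
t: 22.78
eef_pos: [0.5141, -0.0971, 0.0464]
ee_rot: [3.138, 0.001, -0.185]
force: [0.6, -1.8, -0.7]
width: 0.0183
```

>>> {"fn": "play_rows", "kwargs": {
  "targets": [
    [0, 0, 0, -0.001, 0.0002, 0, 0.1],
    [0, 0, 0, -0.001, 0.0002, 0, 0.1]
  ]
}}

```text
t: 23.02
eef_pos: [0.5137, -0.0968, 0.0466]
ee_rot: [3.139, -0.002, -0.185]
force: [4.2, -3.2, -3.8]
width: 0.0181
```

>>> {"fn": "play_rows", "kwargs": {
  "targets": [
    [0, 0, 0, -0.001, 0.0002, 0, 0.1]
  ]
}}

```text
t: 23.15
eef_pos: [0.5134, -0.0966, 0.0466]
ee_rot: [3.139, -0.003, -0.185]
force: [4.4, -2.3, -4.7]
width: 0.0178
```

>>> {"fn": "play_rows", "kwargs": {
  "targets": [
    [0, 0, 0, -0.001, 0.0002, 0, 0.1]
  ]
}}

```text
t: 23.28
eef_pos: [0.5129, -0.0964, 0.0466]
ee_rot: [3.139, -0.004, -0.185]
force: [4.2, -2.1, -4.8]
width: 0.018
```

>>> {"fn": "play_rows", "kwargs": {
  "targets": [
    [0, 0.004, 0, -0.001, 0, -0.0006, 0.1],
    [0, 0, 0, -0.001, 0, -0.0003, 0.1]
  ]
}}

```text
t: 23.52
eef_pos: [0.5125, -0.0963, 0.0464]
ee_rot: [3.139, -0.003, -0.184]
force: [6.9, -2.7, -3.4]
width: 0.0181
```

>>> {"fn": "play_rows", "kwargs": {
  "targets": [
    [0, 0, 0, -0.0015, 0, -0.0002, 0.1]
  ]
}}

```text
t: 23.65
eef_pos: [0.5119, -0.0962, 0.0464]
ee_rot: [3.139, -0.004, -0.184]
force: [5.4, -1.9, -4.4]
width: 0.0177
```

>>> {"fn": "play_rows", "kwargs": {
  "targets": [
    [0, 0, 0, -0.0015, 0, -0.0002, 0.1]
  ]
}}

```text
t: 23.78
eef_pos: [0.5112, -0.0961, 0.0464]
ee_rot: [3.14, -0.006, -0.183]
force: [5.6, -2.5, -3.9]
width: 0.018
```

>>> {"fn": "play_rows", "kwargs": {
  "targets": [
    [0, 0, 0, -0.0015, 0, -0.0002, 0.1]
  ]
}}

```text
t: 23.9
eef_pos: [0.5105, -0.0959, 0.0464]
ee_rot: [3.14, -0.007, -0.183]
force: [5.3, -2.4, -3.6]
width: 0.0182
```

>>> {"fn": "play_rows", "kwargs": {
  "grip_force": 20,
  "targets": [
    [0, 0.006, 0, 0, 0, 0, 0.65],
    [0, 0, 0, 0, 0, 0, 0.65],
    [0, 0, 0, 0, 0, 0, 0.65],
    [0, 0, 0, 0, 0, 0.06, 0.65],
    [0, 0, 0, 0, 0, 0.06, 0.65],
    [0, 0, 0, 0.044, -0.01, 0.008, 0.65],
    [0, 0, 0, 0.047, -0.01, 0, 0.65],
    [0, 0, 0, 0, 0, 0, 0.65],
    [0, 0, 0, 0, 0, 0, 0.65]
  ]
}}

```text
t: 25.02
eef_pos: [0.5987, -0.1163, 0.1785]
ee_rot: [3.138, 0.006, -0.183]
force: [0.4, 0.2, -0.1]
width: 0.0571
```

>>> {"fn": "play_rows", "kwargs": {
  "targets": [
    [0, -0.006, 0, 0.004, 0, -0.03, 0.65],
    [0, 0, 0, 0, 0, -0.025, 0.65],
    [0, 0, 0, 0, 0, -0.006, 0.65],
    [0, 0, 0, 0, 0, 0, 0.65],
    [0, 0, 0, 0, 0, 0, 0.65]
  ]
}}

```text
t: 25.65
eef_pos: [0.6001, -0.1156, 0.118]
ee_rot: [3.139, -0.001, -0.182]
force: [-0.3, -0.2, 0.1]
width: 0.0572
```

>>> {"fn": "play_rows", "kwargs": {
  "targets": [
    [0, 0, 0, 0.001, -0.0005, 0, 0.3],
    [0, 0, 0, 0, 0, 0, 0.3],
    [0, 0, 0, 0, 0, 0, 0.3]
  ]
}}

```text
t: 26.02
eef_pos: [0.6019, -0.1166, 0.1199]
ee_rot: [3.139, -0.003, -0.182]
force: [-0.1, -3.7, -2.7]
width: 0.0396
```

>>> {"fn": "play_rows", "kwargs": {
  "targets": [
    [0, 0, 0.065, 0, 0, 0, 0.3],
    [0, 0, 0.065, 0, 0, 0, 0.3],
    [0, 0, 0, 0, 0, 0, 0.3]
  ]
}}

```text
t: 26.4
eef_pos: [0.6019, -0.1165, 0.1198]
ee_rot: [3.14, -0.003, -0.05]
force: [0.0, -0.9, -0.5]
width: 0.0395
```

>>> {"fn": "play_rows", "kwargs": {
  "targets": [
    [0, 0, 0, 0, 0, 0, 0.65],
    [0, 0, 0, 0, 0, 0, 0.65],
    [0, 0, 0, 0, 0, 0.045, 0.65],
    [0, 0, -0.06, 0, 0, 0.005, 0.65],
    [0, 0, -0.075, -0.03, 0.006, 0, 0.65],
    [0, 0, 0, -0.03, 0.006, 0, 0.65],
    [0, 0, 0, -0.03, 0.006, 0, 0.65],
    [0, 0, 0, 0, 0, 0, 0.65],
    [0, 0, 0, 0, 0, 0, 0.65]
  ]
}}

```text
t: 27.52
eef_pos: [0.5106, -0.0977, 0.172]
ee_rot: [3.141, -0.006, -0.195]
force: [-0.3, 0.1, 0.3]
width: 0.0571
```

```bash
python3 look.py w12
```

```text
27.525 [ 0.51059929 -0.09769801  0.17204485] [ 3.14116221 -0.00551719 -0.19524207] 0.057079065457182346 F [-0.3   0.12  0.26] M [-0.053 -0.009  0.03 ]
handle ((506.0143127441406, -95.19528198242188), (17.557886123657227, 36.45148468017578), 78.80614471435547)
knob ((601.5255737304688, -116.32099914550781), 20.050495147705078) mark angle 2.9738893115097538 9.589407385780572
```

>>> {"fn": "play_rows", "kwargs": {
  "grip_force": 15,
  "targets": [
    [0, 0.006, 0, -0.004, 0.002, -0.02, 0.65],
    [0, 0, 0, 0, 0, -0.05, 0.65],
    [0, 0, 0, 0, 0, -0.043, 0.65],
    [0, 0, 0, 0, 0, -0.01, 0.4],
    [0, 0, 0, 0, 0, 0, 0.36],
    [0, 0, 0, 0, 0, 0, 0.36]
  ]
}}

```text
t: 28.32
eef_pos: [0.5125, -0.096, 0.0482]
ee_rot: [3.141, -0.005, -0.196]
force: [-0.1, -0.1, 0.3]
width: 0.0341
```

>>> {"fn": "play_rows", "kwargs": {
  "targets": [
    [0, 0.005, 0, -0.002, 0, -0.002, 0.36],
    [0, 0, 0, 0, 0, 0, 0.36],
    [0, 0, 0, 0, 0, 0, 0.36],
    [0, 0, 0, 0, 0, 0, 0.36]
  ]
}}

```text
t: 28.82
eef_pos: [0.5124, -0.0957, 0.0493]
ee_rot: [3.142, -0.005, -0.196]
force: [-0.4, 0.4, -0.7]
width: 0.0316
```

>>> {"fn": "play_rows", "kwargs": {
  "targets": [
    [0, 0.005, 0, -0.002, 0, -0.0035, 0.36],
    [0, 0, 0, 0, 0, 0, 0.36],
    [0, 0, 0, 0, 0, 0, 0.36]
  ]
}}

```text
t: 29.2
eef_pos: [0.5102, -0.0957, 0.0456]
ee_rot: [3.14, 0.0, -0.196]
force: [0.3, 0.2, 1.5]
width: 0.0315
```

Settled at the right height. Next I close, then tug gently.

>>> {"fn": "play_rows", "kwargs": {
  "targets": [
    [0, 0, 0, 0, 0, 0, 0.1],
    [0, 0, 0, 0, 0, 0, 0.1],
    [0, 0, 0, 0, 0, 0, 0.1],
    [0, 0, 0, 0, 0, 0, 0.1]
  ]
}}

```text
t: 29.7
eef_pos: [0.5101, -0.0957, 0.0455]
ee_rot: [3.14, 0.001, -0.195]
force: [0.8, -0.4, 0.3]
width: 0.0179
```

>>> {"fn": "play_rows", "kwargs": {
  "targets": [
    [0, 0.001, 0, -0.001, 0.0002, -0.0003, 0.1],
    [0, 0.001, 0, -0.001, 0.0002, -0.0002, 0.1]
  ]
}}

```text
t: 29.95
eef_pos: [0.5099, -0.0954, 0.0455]
ee_rot: [3.14, -0.001, -0.195]
force: [4.1, -1.7, -2.4]
width: 0.0179
```

>>> {"fn": "play_rows", "kwargs": {
  "targets": [
    [0, 0.001, 0, -0.0015, 0.0003, -0.0002, 0.1]
  ]
}}

```text
t: 30.08
eef_pos: [0.5092, -0.095, 0.0454]
ee_rot: [3.141, -0.001, -0.195]
force: [4.5, -1.4, -1.9]
width: 0.0177
```

>>> {"fn": "play_rows", "kwargs": {
  "targets": [
    [0, 0.001, 0, -0.0015, 0.0003, -0.0002, 0.1]
  ]
}}

```text
t: 30.2
eef_pos: [0.5085, -0.0947, 0.0455]
ee_rot: [3.141, -0.001, -0.195]
force: [4.2, -2.0, -2.8]
width: 0.0177
```

>>> {"fn": "play_rows", "kwargs": {
  "targets": [
    [0, 0.001, 0, -0.0015, 0.0003, -0.0002, 0.1]
  ]
}}

```text
t: 30.32
eef_pos: [0.5077, -0.0943, 0.0455]
ee_rot: [3.141, -0.002, -0.195]
force: [5.6, -2.0, -2.3]
width: 0.0181
```

>>> {"fn": "play_rows", "kwargs": {
  "targets": [
    [0, 0, 0, 0, 0, 0, 0.1],
    [0, 0, 0, 0, 0, 0, 0.5],
    [0, 0, 0, 0, 0, 0, 0.5],
    [0, 0, 0, 0, 0, 0, 0.5],
    [0, 0, 0, 0, 0, 0.05, 0.5],
    [0, 0, 0, 0, 0, 0.06, 0.5],
    [0, 0, 0, 0, 0, 0.02, 0.5],
    [0, 0, 0, 0, 0, 0, 0.5],
    [0, 0, 0, 0, 0, 0, 0.5]
  ]
}}

```text
t: 31.45
eef_pos: [0.5026, -0.0945, 0.177]
ee_rot: [3.139, 0.007, -0.196]
force: [-0.3, 0.8, -0.4]
width: 0.0438
```

```bash
python3 look.py w13; python3 - <<'E'
from h import *
p,d=grab_frame("scene");cv2.imwrite("pics/s13c.png",cv2.resize(p[140:330,130:380],None,fx=3,fy=3,interpolation=cv2.INTER_CUBIC))
E
```

```text
31.45 [ 0.50261436 -0.09445357  0.17698587] [ 3.13891075  0.00687585 -0.19577787] 0.04376707628838506 F [-0.3   0.79 -0.45] M [-0.023  0.008  0.006]
handle ((503.4364929199219, -93.29086303710938), (17.41375160217285, 36.60350036621094), 79.27666473388672)
knob ((601.2855834960938, -116.30367279052734), 20.161338806152344) mark angle 2.9631838137431283 9.442227016298299
```

View pics/w13.png

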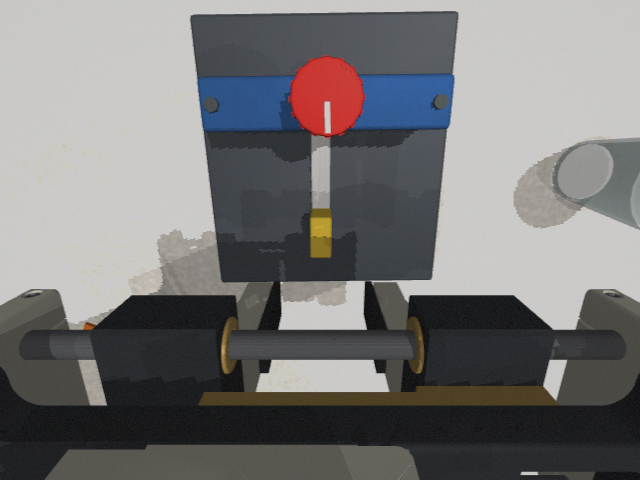

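View pics/s13c.png

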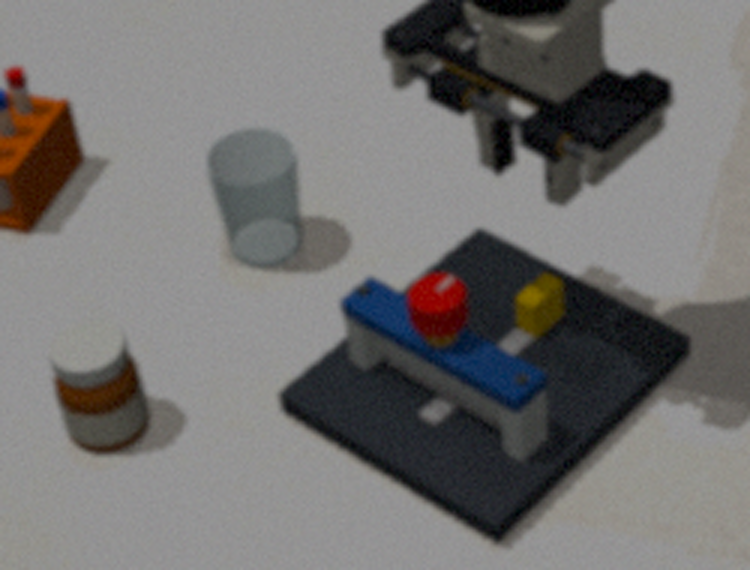

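The overhead view shows the gauge lying square on the bed with the gripper clear above it. The scene view shows the strip tip sticking out beyond the blade, with the beaker and jar in place. I am handing the job in.

```bash
python3 -c "
from station import *
print(job_done())"
```

```text
the job is handed in; nothing more can be done
None
```

I handed the job in at about 31.5 s. The yellow-handled gauge lies flat under the coater's blade, let go and nipped. The hand-in gave no verdict, so the figures below are my own measurements.

**What I did:**
- I set the gauge on the bed in front of the blade and slid it under without hitting anything. Then I let go.
- I turned the red knob clockwise about 1.08 rad and tugged. The gauge was still loose, at about 1 N.
- I turned it another 0.51 rad, and the gauge then dragged at about 5.7 N, slightly too tight. I eased the knob back 0.13 rad.

**Last checks:**
- **Tug:** the final slow tug of about 2.5 mm slid the gauge at a pull of about 5 N, so the nip is roughly 4 N. Individual readings along x ran from 4.1 to 5.6 N, so this is the upper edge of the 4 to 5 N asked for.
- **Position:** the handle centre is about 101 mm in front of the blade. That puts the tip about 27 mm beyond it, near the low end of 25 to 45 mm, and my position error is about 2 mm. The gauge is square to the blade within about 0.01 rad.
- **Other labware:** the beaker and jar look untouched in the last pictures. The tip box was not in those views; the arm never worked near it after the pick-up.

**What went wrong:** on the first nipped tug the arm crept up about 4 mm and pulled the handle upward with about 5.6 N. I released, lowered and gripped again. A smaller upward pull of 2 to 5 N remained in the later tugs, so the nip estimate is uncertain by about 1 N. The contact force between gauge and blade was never directly readable.

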